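# Clear the label scanner and show it a sight glass

## Robot

A 7-joint arm with a two-finger parallel gripper is mounted at the origin on the work surface. World frame = base frame: x ahead of the robot, y to its left, z up, the work surface at z = 0. Lengths are in m, angles in rad, forces in N, time in s.
With the tool pointing down it reaches from about 0.4 to 0.85 m from the base axis. Payload 4.4 kg.
Tool frame: the origin (TCP) lies midway between the tips of the shut fingers; the grasp point (between the pads) lies 19 mm behind it; z points along the fingers, y is the line along which they close (so a half turn about z gives the same grasp; the last joint's range is limited). The gripper opens to 94 mm and grips with 3 to 60 N. Pads are 16 mm wide; open, the fingers measure 119 mm over their backs; the gripper's body (75 mm by 177 mm) begins 78 mm behind the grasp point.
Start: joints at [-1.234, 0.628, 0.038, 1.517, -0.027, 0.996, -0.02], TCP at [0.255, 0.598, 0.205] pointing down, gripper open.
Joint ranges: [-3.06, 3.06], [-0.37, 2.12], [-1.25, 1.32], [0.18, 2.47], [-1.1, 4.24], [0.23, 1.98], [-2.94, 2.94]. Speed limits (rad/s): [2.57, 2.57, 3.14, 3.14, 3.14, 3.14, 3.14].

## Interface

Orientations are given as a 3x3 rotation matrix whose columns are the frame's x, y, z axes.
In Python, from plant import env, vision gives the robot as it stands. The module is installed in compiled form; this text tells all that it offers.
- The arm moves only by the tool apply_moves, never from a script. Its argument "steps" is a list of rows, each an object of numbers: "dx", "dy", "dz": the shift along the tool's x, y, z in cm; "ax", "ay", "az": the turn, a rotation vector about the tool's x, y, z in degrees. A call has 1 to 12 rows; each row is the pose to reach, as a shift and turn from the pose commanded when the call began, along the tool's axes at that moment; what a row does not reach only later rows make up. A row lasts 1/12 s, in which the tool goes at most 41.7 mm and 7.16 degrees, less where a joint would pass 70% of its speed; a pose out of reach is approached as far as the arm can. A call with a gripper value outside its range is refused whole. "fingers" is the closure, from -1 (fully open) to 1 (shut), so that 0 is half open, set as the call begins (left out, the last holds). The fingers move at their own pace and stop on an object; "newtons" is the grip in N (left out, the last holds). Time passes only in rows, so rows that repeat a pose let the fingers close. It gives the time, the measured TCP pose, the force, the opening and the grip force at its end, in the units of the state.
- env.get_obs(): the state, without advancing time (a new reading comes with each control period).
- vision.camera(name): name is "scene" or "top"; returns a dict with "frame" (384x512x3 uint8, blue, green, red), "range_z" (384x512 float32, m along the optical axis (not along the pixel's ray), 0 where there is no reading), "fx", "fy", "cx", "cy" (pixels), "camera_from_world" (4x4, takes a point from world to camera coordinates). Camera axes: x right, y down, z forward; pixel columns grow to the right and rows downward; lengths in m; the calibration is good to about 2 mm. A picture is of the moment at which its call begins.
- env.hand_in(): hands the job in; it is judged then, once.
The state is a dict: "time_s": time; "joint_positions": joint angles; "joint_velocities": joint speeds; "effort": joint torques, N m; "tool_pos": TCP position; "ee_rot": TCP orientation; "ft_force": force on the tool from outside, world axes, zero at the start; "ft_torque": the same for the moment, N m; "grip_width": opening from 0.0 (shut) to 1.0 (fully open); "gripper_force": force on a finger pad.
Only numpy, scipy, OpenCV 4.12 (cv2) and the standard library are available. Lean on these libraries where they do the work, as an engineer would, in place of code of your own. Each camera call takes 0.05 s, during which the arm holds its last target. There are 200 camera calls.

## Task

Take the orange stylus from its blue stand, push the red recessed button of the scan pad fully in with the stylus's tip, and put the stylus back upright in its stand. Then lift the sight glass out of its rack, find its frosted end by the corner notch, and hold it by the clear part so that the label on the frosted end is about 15 cm above the white cross of the pad, with the label face tipped upward at least halfway from upright to lying flat. Finish while still holding the glass there, still and in the air, and leave the other parts on the bench undisturbed.

Things in the scene. Friction and masses are not known exactly. Their poses are not given: they have to be found in the camera images.
- stylus: Orange-handled stylus, 120 mm long, 40 g, standing tip down in the stand. Origin at the tip's end, +z along it towards the handle's top. Steel tip 5 mm dia. from z 0 to 15, shank 8 mm dia. from 15 to 45, square handle 14 x 14 mm (sides along its x and y) from z 45 to 120; the handle's lower shoulder rests on the stand's top.
- stylus_tip (a point): The end of the stylus's tip (the stylus's origin).
- stand_hole (a point): Centre of the mouth of the hole in the blue stand, a fixed block 60 x 60 mm, 55 mm high: the mouth is level with its top. Round hole 12 mm dia., 50 mm deep, with a 2 mm chamfer; the stylus, when home, stands with its tip 45 mm below this point.
- pad: Scan pad, a fixed grey slab 140 (x) x 200 (y) x 20 mm; origin under its centre, +z up. A black housing 50 x 50 mm on it, centred at (0, -65) mm, rises to z = 50 mm; it has a round 18 mm hole with the red button inside. A yellow-framed square with a white cross is centred at (0, 40) mm.
- button (a joint): Travel of the button, m: 0 out, 0.005 fully in (pressed straight down; spring back; starts to move at about 1 N, fully in at about 3.5 N).
- button_top (a point): Centre of the top of the red button (14 mm dia.), which moves down with it; when out it lies 8 mm below the rim of its housing, 42 mm above the bench.
- target (a point): Centre of the white cross on the pad, on the pad's upper surface, 20 mm above the bench.
- rack: Fixed grey rack, 150 (x) x 50 (y) mm, at any yaw, the same from both ends; origin under its centre. Its floor is 8 mm thick; a slotted post at each end (x from 47 to 75 mm either side, 33 mm high) holds the glass on edge in a slot 12 mm wide along x; between the posts it is open.
- glass: Sight glass, a plate 120 (x) x 10 (y) x 50 (z) mm, 140 g, standing on its long edge on the rack's floor. Origin at the middle of its lower edge; +z to its upper edge, +x towards the frosted end, +y straight out of the label face. Green and clear from x = -60 to 15 mm, white frosted from 15 to 60 mm, with a 14 x 14 mm notch cut out of the frosted end's upper corner.
- label (a point): Centre of the yellow label, on the glass's +y face at x = 31, z = 26 mm (frosted end); the back has no label.
- collar: Bystander: steel ring 48 mm dia., 22 mm high; origin under its centre.
- sleeve: Bystander: stepped copper sleeve 48 mm dia., 90 mm high; origin under its centre.
- elbow: Bystander: brass pipe elbow about 75 mm long, 49 mm high; origin under its middle.
- carton: Bystander: cardboard carton 70 x 100 x 60 mm high; origin under its centre.
- oil: Bystander: blue bottle 52 mm dia., 120 mm high; origin under its centre.
- blank: Bystander: dark steel plate 60 x 110 x 10 mm lying flat; origin under its centre.
- plug: Bystander: brass plug 52 mm dia., 40 mm high; origin under its centre.
Mind the look-alikes: they are no part of the job. Of the things that look like the glass, the smaller one is meant.

How it is judged:
By the outcome, as a careful person would: the job done as asked, in the order asked, and still so for the second after the job is handed in, while the arm keeps its last pose, push and grip.
It also fails if it takes over 54 s, if anything falls off the work surface, if the arm or the gripper's body presses on something with over 40 N, if the wrist force passes 120 N, or if a joint passes its speed limit or range.

## Working session

There is one attempt and no reset: what is moved stays moved. The work goes in short steps, Python scripts to look and compute and a tool call to move; the robot and the scene stay as the last step left them, time stands still between calls to the robot, and variables do not carry over. Pictures are saved under pics/ and viewed, at most 10 in all, crops included, and the job is handed in when it is done.

Besides the shell and the picture viewer there is one more tool, called after "Emit:" as name(argument=value, ...) on one line, values as JSON. apply_moves: Moves the arm, as the interface text tells. Its arguments: {"type":"object","properties":{"steps":{"type":"array","items":{"type":"object","properties":{"dx":{"type":"number"},"dy":{"type":"number"},"dz":{"type":"number"},"ax":{"type":"number"},"ay":{"type":"number"},"az":{"type":"number"}}}},"fingers":{"type":"number"},"newtons":{"type":"number"}},"required":["steps"]}

```bash
mkdir -p pics
cat > h.py <<'E'
import numpy as np, cv2
from plant import env, vision
def cam(n):
    c=vision.camera(n); T=np.array(c["camera_from_world"]); c["W"]=np.linalg.inv(T); return c
def cloud(c):
    z=c["range_z"]; v,u=np.mgrid[:z.shape[0],:z.shape[1]]
    P=np.stack([(u-c["cx"])/c["fx"]*z,(v-c["cy"])/c["fy"]*z,z],-1)
    W=P@c["W"][:3,:3].T+c["W"][:3,3]; W[z<=0]=np.nan; return W
def ray(c,u,v,h):
    d=c["W"][:3,:3]@np.array([(u-c["cx"])/c["fx"],(v-c["cy"])/c["fy"],1]); o=c["W"][:3,3]
    return o+d*(h-o[2])/d[2]
def proj(c,p):
    q=np.array(c["camera_from_world"])@np.append(p,1); return c["fx"]*q[0]/q[2]+c["cx"],c["fy"]*q[1]/q[2]+c["cy"]
E
python3 - <<'E'
from h import *
for n in("scene","top"):
    c=cam(n); cv2.imwrite(f"pics/{n}0.png",cv2.resize(c["frame"],(800,600),interpolation=cv2.INTER_CUBIC)); print(n,c["W"].round(3).tolist(),c["fx"],c["cx"],c["cy"])
    np.savez(n+"0.npz",f=c["frame"],W=cloud(c))
print(env.get_obs())
E
```

```text
scene [[-0.325, 0.644, -0.693, 1.238], [0.946, 0.233, -0.227, 0.266], [0.015, -0.729, -0.684, 0.747], [0.0, 0.0, 0.0, 1.0]] 418.79342120701676 251.0924751224838 186.6917832127636
top [[-0.022, -0.998, 0.056, 0.476], [-1.0, 0.023, 0.02, 0.042], [-0.021, -0.056, -0.998, 1.196], [0.0, 0.0, 0.0, 1.0]] 387.68381416167244 261.3930075907501 190.13785021828545
{'time_s': 0.1, 'joint_positions': array([-1.23380668,  0.6292031 ,  0.0384764 ,  1.51821304, -0.02699972,
        0.99631233, -0.02000234]), 'joint_velocities': array([ 0.00051519, -0.00169842,  0.00101   , -0.00097501,  0.00074679,
       -0.00030487, -0.00015014]), 'effort': array([ 2.15003238e-03, -5.50790977e+01,  1.14717141e+00, -1.87110972e+01,
       -5.21375157e-02,  1.92419125e-02,  4.56976204e-05]), 'tool_pos': array([0.25455578, 0.59746175, 0.20469699]), 'ee_rot': array([[-9.19960673e-01,  3.92010196e-01, -6.05159863e-04],
       [ 3.92010662e-01,  9.19959451e-01, -1.49954911e-03],
       [-3.11160070e-05, -1.61675533e-03, -9.99998693e-01]]), 'ft_force': array([-0.49061355,  0.02012734,  0.58384044]), 'ft_torque': array([ 0.01685426, -0.08975572, -0.00413372]), 'gripper_force': 0.0, 'grip_width': 0.9989636261677731}
```

View pics/scene0.png

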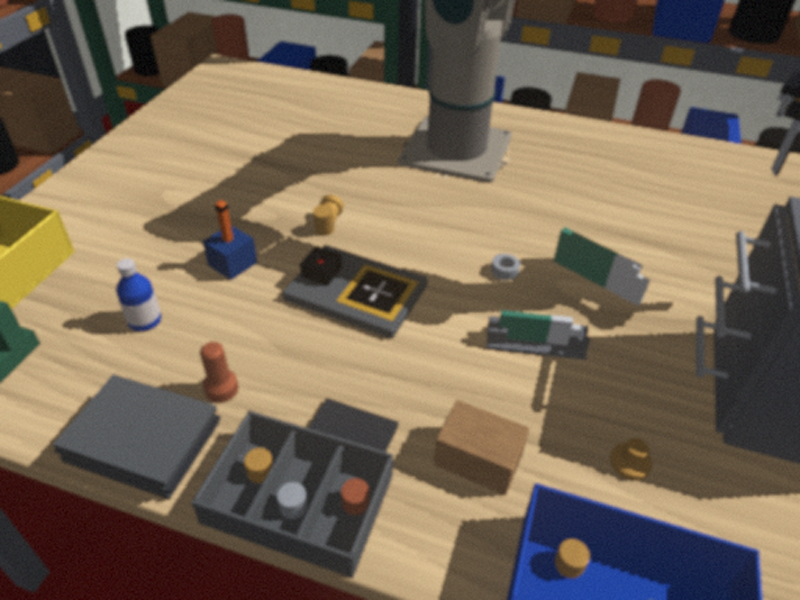

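View pics/top0.png

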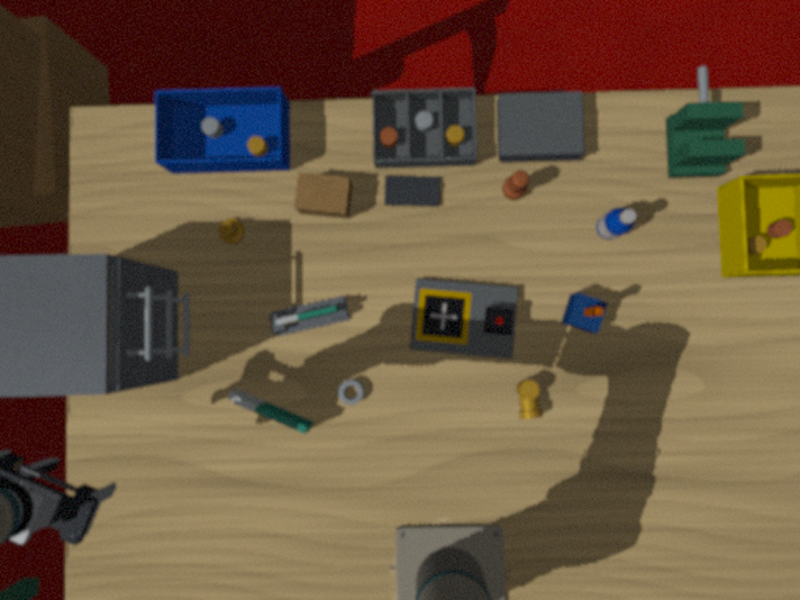

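Candidates in the 800x600 scene picture:
- **Stylus:** the orange one in the blue stand at (225,225) is the only one.
- **Glass:** one plate in the rack at (535,330), and a larger free-standing one at (600,265). The smaller plate in the rack is the one I want.
- **Red button:** in the black housing at (321,262).

In the top picture, the glass is at (310,315), the stand at (587,313), the button at (499,321) and the cross at (443,316).

Run:
```python
from h import *
cs,ct=cam("scene"),cam("top")
a=cs["frame"][190:235,300:385]; b=cs["frame"][120:180,120:180]; d=ct["frame"][180:220,165:230]; e=ct["frame"][175:220,350:395]
im=[cv2.resize(x,(400,300),interpolation=cv2.INTER_CUBIC) for x in(a,b,d,e)]
cv2.imwrite("pics/crop1.png",np.vstack([np.hstack(im[:2]),np.hstack(im[2:])]))
for n,c in(("scene",cs),("top",ct)):
    W=cloud(c); H=cv2.cvtColor(c["frame"],cv2.COLOR_BGR2HSV).astype(int); h,s,v=H[...,0],H[...,1],H[...,2]
    def box(u0,u1,v0,v1):
        m=np.zeros(h.shape,bool); m[v0:v1,u0:u1]=1; return m
    if n=="top": st,pd,gl=box(355,395,180,220),box(258,335,172,232),box(165,230,180,220)
    else: st,pd,gl=box(125,170,120,180),box(180,275,150,215),box(300,385,190,235)
    Ms=dict(stylus=st&(s>150)&(h<16)&(v>90),standtop=st&(h>100)&(h<130)&(s>120)&(W[...,2]>.045)&(W[...,2]<.062),
     button=pd&((h<8)|(h>172))&(s>150)&(v>80),house=pd&(W[...,2]>.042)&(W[...,2]<.06),yellow=pd&(h>18)&(h<32)&(s>150)&(v>110),
     cross=pd&(v>130)&(s<60),green=gl&(h>60)&(h<95)&(s>90),glasstop=gl&(W[...,2]>.052)&(W[...,2]<.068),rack=gl&(W[...,2]>.02)&(W[...,2]<.045))
    for k,m in Ms.items():
        if m.sum()<4: print(n,k,m.sum()); continue
        vv,uu=np.nonzero(m); P=W[m]; r=cv2.minAreaRect(P[:,:2].astype(np.float32)*1000)
        print(n,k,m.sum(),"px",uu.mean().round(1),vv.mean().round(1),"W",np.nanmedian(P,0).round(4),"z",np.nanpercentile(P[:,2],[5,95]).round(3),"rect",np.round(r[0],0),np.round(r[1],0),round(r[2],1))
```

```text
scene stylus 125 px 143.7 140.5 W [ 0.5127 -0.2624  0.0959] z [0.06  0.129] rect [ 430. -320.] [214.  17.] 34.5
scene standtop 253 px 147.3 156.2 W [ 0.5198 -0.2537  0.0535] z [0.047 0.056] rect [ 512. -264.] [59. 58.] 71.1
scene button 7 px 204.7 167.0 W [ 0.4944 -0.1046  0.0415] z [0.039 0.051] rect [ 497. -103.] [23.  5.] 25.1
scene house 291 px 205.2 166.3 W [ 0.4989 -0.1025  0.0485] z [0.043 0.051] rect [ 497. -103.] [52. 55.] 84.8
scene yellow 201 px 235.1 194.3 W [ 0.5471 -0.0064  0.0201] z [0.018 0.022] rect [536.  -4.] [100.  50.] 77.6
scene cross 13 px 240.8 192.0 W [ 0.5254 -0.0017  0.0201] z [0.007 0.022] rect [531.  18.] [94.  9.] 56.9
scene green 183 px 337.7 205.9 W [0.5212 0.2467 0.052 ] z [0.021 0.058] rect [520. 241.] [ 6. 67.] 11.6
scene glasstop 214 px 343.6 202.6 W [0.5164 0.2563 0.0562] z [0.053 0.059] rect [516. 256.] [ 17. 104.] 12.3
scene rack 603 px 345.0 211.3 W [0.5183 0.2636 0.0317] z [0.021 0.043] rect [515. 263.] [ 36. 150.] 12.1
top stylus 44 px 379.6 198.9 W [ 0.506  -0.2631  0.1111] z [0.056 0.132] rect [ 507. -276.] [14. 33.] 10.1
top standtop 312 px 373.2 200.4 W [ 0.4988 -0.2591  0.0559] z [0.051 0.059] rect [ 504. -267.] [59. 59.] 69.8
top button 14 px 319.5 204.7 W [ 0.4933 -0.1074  0.0422] z [0.025 0.045] rect [ 495. -107.] [11.  9.] 88.6
top house 279 px 319.3 205.3 W [ 0.493  -0.1045  0.0506] z [0.046 0.054] rect [ 492. -105.] [51. 50.] 83.0
top yellow 197 px 285.7 190.8 W [ 0.544  -0.0121  0.0216] z [0.018 0.025] rect [528.  -3.] [100.  52.] 83.7
top cross 0
top green 110 px 203.3 199.5 W [0.5175 0.2373 0.0583] z [0.009 0.062] rect [518. 239.] [16. 74.] 11.2
top glasstop 131 px 197.4 201.3 W [0.5124 0.2551 0.0587] z [0.053 0.062] rect [512. 254.] [ 10. 105.] 11.5
top rack 190 px 196.9 202.2 W [0.5094 0.2584 0.0337] z [0.026 0.038] rect [511. 262.] [ 32. 151.] 11.6
```

View pics/crop1.png

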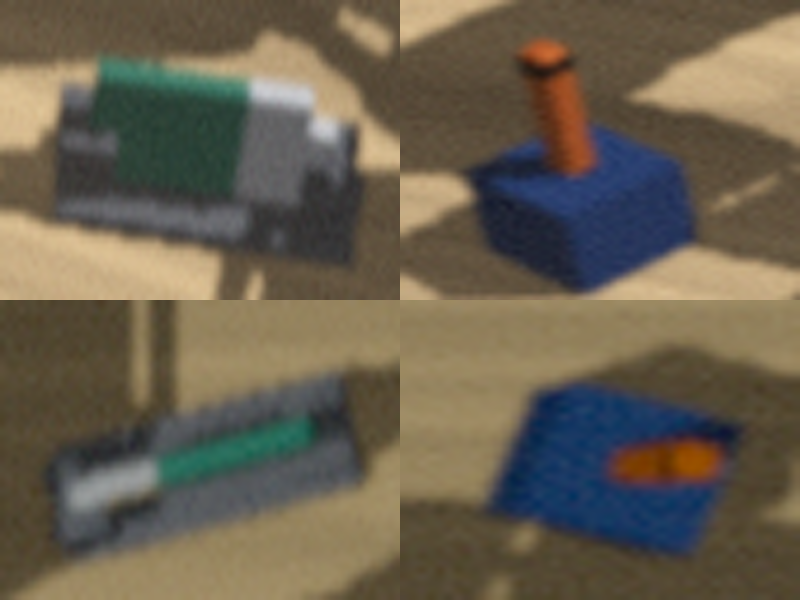

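The crop shows the rack glass with its notch at the +y (right) end. There's no label on the camera-side face, so the label faces the robot (-x). The stylus is upright in the stand, with its top at about crop (545,50).

Run:
```python
from h import *
cs,ct=cam("scene"),cam("top")
def st(c,n,x0,x1,y0,y1):
    H=cv2.cvtColor(c["frame"],cv2.COLOR_BGR2HSV).astype(int); m=(H[...,1]>140)&(H[...,0]<16)&(H[...,2]>80); q=np.zeros_like(m); q[y0:y1,x0:x1]=1
    v,u=np.nonzero(m&q); return u,v
u,v=st(cs,"s",125,170,120,180); 
# axis line: fit u(v); compare predicted ends
for p in([.508,-.265],[.504,-.267],[.512,-.264]):
    print(p,"scene",np.round(proj(cs,p+[.13])+proj(cs,p+[.055]),1),"top",np.round(proj(ct,p+[.13])+proj(ct,p+[.055]),1))
print("scene rows",v.min(),v.max(),np.polyfit(v,u,1)); print([ (r,u[v==r].mean().round(1),u[v==r].min(),u[v==r].max()) for r in range(v.min(),v.max()+1,3)])
u,v=st(ct,"t",365,395,185,215); print("top",u.min(),u.max(),[(k,v[u==k].mean().round(1),(u==k).sum()) for k in range(u.min(),u.max()+1)])
print("scene top ray",ray(cs,141.75,130,.13),"base",ray(cs,146.3,153,.055)); print("top ray",ray(ct,383.8,199,.13))
for nm,(c,u,v) in dict(s=(cs,205.2,167),t=(ct,319.5,204.7)).items(): print("button",nm,ray(c,u,v,.042))
```

```text
[0.508, -0.265] scene [141.7 129.2 146.4 152.7] top [381.7 197.7 374.3 198.6]
[0.504, -0.267] scene [141.8 128.1 146.5 151.6] top [382.5 199.2 375.1 200. ]
[0.512, -0.264] scene [141.3 130.1 146.  153.6] top [381.3 196.3 373.9 197.3]
scene rows 128 153 [  0.17339698 119.02283036]
[(128, np.float64(141.0), np.int64(139), np.int64(143)), (131, np.float64(141.0), np.int64(138), np.int64(144)), (134, np.float64(144.5), np.int64(144), np.int64(145)), (137, np.float64(142.5), np.int64(139), np.int64(146)), (140, np.float64(143.5), np.int64(140), np.int64(147)), (143, np.float64(143.5), np.int64(140), np.int64(147)), (146, np.float64(143.5), np.int64(141), np.int64(146)), (149, np.float64(145.0), np.int64(143), np.int64(147)), (152, np.float64(145.5), np.int64(144), np.int64(147))]
top 374 385 [(374, np.float64(199.5), np.int64(2)), (375, np.float64(199.5), np.int64(4)), (376, np.float64(199.5), np.int64(4)), (377, np.float64(199.0), np.int64(5)), (378, np.float64(199.2), np.int64(4)), (379, np.float64(199.0), np.int64(5)), (380, np.float64(199.0), np.int64(5)), (381, np.float64(198.0), np.int64(4)), (382, np.float64(198.0), np.int64(3)), (383, np.float64(198.4), np.int64(5)), (384, np.float64(199.2), np.int64(4)), (385, np.float64(198.0), np.int64(3))]
scene top ray [ 0.51111813 -0.26315617  0.13      ] base [ 0.50932068 -0.26455106  0.055     ]
top ray [ 0.50436829 -0.27043935  0.13      ]
button s [ 0.49477015 -0.1038336   0.042     ]
button t [ 0.49409354 -0.10618544  0.042     ]
```

Emit:
apply_moves(steps=[{"dx": 0, "dy": 0, "dz": -4}, {"dx": 0, "dy": 0, "dz": -8}], fingers=-0.3, newtons=25)

```text
schema error: expected keys dx, dy, dz, ax, ay, az
```

Emit:
apply_moves(steps=[{"dx": -38.1, "dy": -26.9, "dz": 0, "ax": 0, "ay": 0, "az": 87}, {"dx": -38.1, "dy": -26.9, "dz": 0, "ax": 0, "ay": 0, "az": 87}, {"dx": -38.1, "dy": -26.9, "dz": 0, "ax": 0, "ay": 0, "az": 87}, {"dx": -38.1, "dy": -26.9, "dz": 0, "ax": 0, "ay": 0, "az": 87}, {"dx": -38.1, "dy": -26.9, "dz": 0, "ax": 0, "ay": 0, "az": 87}, {"dx": -38.1, "dy": -26.9, "dz": 0, "ax": 0, "ay": 0, "az": 87}, {"dx": -38.1, "dy": -26.9, "dz": 0, "ax": 0, "ay": 0, "az": 87}, {"dx": -38.1, "dy": -26.9, "dz": 0, "ax": 0, "ay": 0, "az": 87}, {"dx": -38.1, "dy": -26.9, "dz": 0, "ax": 0, "ay": 0, "az": 87}, {"dx": -38.1, "dy": -26.9, "dz": 0, "ax": 0, "ay": 0, "az": 87}, {"dx": -38.1, "dy": -26.9, "dz": 0, "ax": 0, "ay": 0, "az": 87}, {"dx": -38.1, "dy": -26.9, "dz": 0, "ax": 0, "ay": 0, "az": 87}], fingers=-0.3, newtons=25)

```text
time_s: 1.3
tool_pos: [0.504, 0.1929, 0.2064]
ee_rot: [[0.341, 0.94, 0.004], [0.94, -0.341, -0.004], [-0.002, 0.005, -1.0]]
ft_force: [0.0, -0.8, 0.6]
grip_width: 0.653
gripper_force: 0.0
```

Emit:
apply_moves(steps=[{"dx": -43.0, "dy": 15.9, "dz": 0, "ax": 0, "ay": 0, "az": 0}, {"dx": -43.0, "dy": 15.9, "dz": 0, "ax": 0, "ay": 0, "az": 0}, {"dx": -43.0, "dy": 15.9, "dz": 0, "ax": 0, "ay": 0, "az": 0}, {"dx": -43.0, "dy": 15.9, "dz": 0, "ax": 0, "ay": 0, "az": 0}, {"dx": -43.0, "dy": 15.9, "dz": 0, "ax": 0, "ay": 0, "az": 0}, {"dx": -43.0, "dy": 15.9, "dz": 0, "ax": 0, "ay": 0, "az": 0}, {"dx": -43.0, "dy": 15.9, "dz": 0, "ax": 0, "ay": 0, "az": 0}, {"dx": -43.0, "dy": 15.9, "dz": 0, "ax": 0, "ay": 0, "az": 0}, {"dx": -43.0, "dy": 15.9, "dz": 0, "ax": 0, "ay": 0, "az": 0}, {"dx": -43.0, "dy": 15.9, "dz": 0, "ax": 0, "ay": 0, "az": 0}, {"dx": -43.0, "dy": 15.9, "dz": 0, "ax": 0, "ay": 0, "az": 0}, {"dx": -43.0, "dy": 15.9, "dz": 0, "ax": 0, "ay": 0, "az": 0}])

```text
time_s: 2.3
tool_pos: [0.508, -0.2684, 0.2063]
ee_rot: [[0.337, 0.941, 0.001], [0.941, -0.337, -0.008], [-0.007, 0.004, -1.0]]
ft_force: [-0.3, -1.2, 0.9]
grip_width: 0.649
gripper_force: 0.0
```

Emit:
apply_moves(steps=[{"dx": 0.2, "dy": -0.2, "dz": 3, "ax": 0, "ay": 0, "az": 0}, {"dx": 0.2, "dy": -0.2, "dz": 6, "ax": 0, "ay": 0, "az": 0}, {"dx": 0.2, "dy": -0.2, "dz": 9, "ax": 0, "ay": 0, "az": 0}, {"dx": 0.2, "dy": -0.2, "dz": 11, "ax": 0, "ay": 0, "az": 0}, {"dx": 0.2, "dy": -0.2, "dz": 12, "ax": 0, "ay": 0, "az": 0}, {"dx": 0.2, "dy": -0.2, "dz": 12, "ax": 0, "ay": 0, "az": 0}])

```text
time_s: 2.8
tool_pos: [0.5074, -0.2536, 0.0835]
ee_rot: [[0.326, 0.945, -0.004], [0.945, -0.326, 0.002], [0.0, -0.004, -1.0]]
ft_force: [-0.1, -0.3, -0.0]
grip_width: 0.65
gripper_force: 0.0
```

Run:
```python
from h import *
cs,ct=cam("scene"),cam("top")
im=[cv2.resize(x,(400,400),interpolation=cv2.INTER_CUBIC) for x in(cs["frame"][110:180,110:180],ct["frame"][165:235,345:415])]
cv2.imwrite("pics/g1.png",np.hstack(im)); print(env.get_obs()["tool_pos"],env.get_obs()["ft_force"],env.get_obs()["joint_positions"].round(3))
```

```text
[ 0.50923069 -0.25492473  0.08606823] [ 0.16804286 -0.64404261  0.68577059] [ 0.182  0.703  0.367  1.862 -0.395  0.648  0.456]
```

View pics/g1.png

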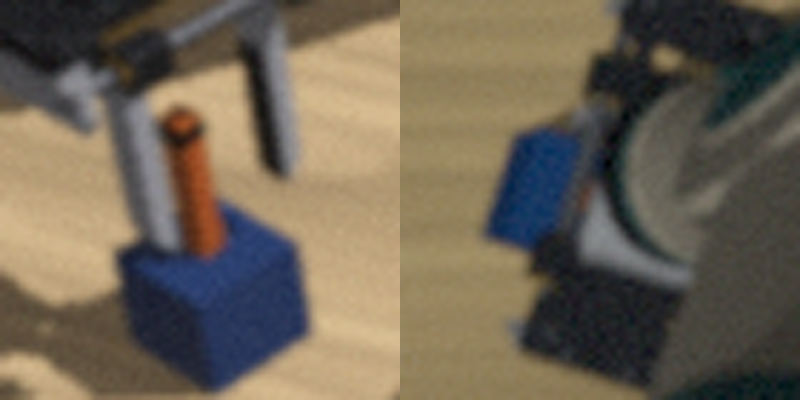

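The fingers straddle the stylus, which is at about (195,190) in the left crop. It sits about 1 cm off along tool -x, which matches the measured TCP, so I'll correct that and then close.

Emit:
apply_moves(steps=[{"dx": -1.1, "dy": 0.2, "dz": 0, "ax": 0, "ay": 0, "az": 0}, {"dx": -1.1, "dy": 0.2, "dz": 0, "ax": 0, "ay": 0, "az": 0}, {"dx": -1.1, "dy": 0.2, "dz": 0, "ax": 0, "ay": 0, "az": 0}, {"dx": -1.1, "dy": 0.2, "dz": 0, "ax": 0, "ay": 0, "az": 0}])

```text
time_s: 3.23
tool_pos: [0.5074, -0.2662, 0.0863]
ee_rot: [[0.327, 0.945, 0.001], [0.945, -0.327, -0.001], [-0.0, 0.001, -1.0]]
ft_force: [1.4, -0.2, -0.5]
grip_width: 0.647
gripper_force: 0.0
```

Run:
```python
from h import *
o=env.get_obs(); print(o["tool_pos"],o["ft_force"],o["ee_rot"].round(3).tolist())
```

```text
[ 0.50740081 -0.2662033   0.08630638] [ 1.39028418 -0.19812825 -0.48508593] [[0.327, 0.945, 0.001], [0.945, -0.327, -0.001], [-0.0, 0.001, -1.0]]
```

Emit:
apply_moves(steps=[{"dx": 0, "dy": 0, "dz": 0, "ax": 0, "ay": 0, "az": 0}, {"dx": 0, "dy": 0, "dz": 0, "ax": 0, "ay": 0, "az": 0}, {"dx": 0, "dy": 0, "dz": 0, "ax": 0, "ay": 0, "az": 0}, {"dx": 0, "dy": 0, "dz": 0, "ax": 0, "ay": 0, "az": 0}, {"dx": 0, "dy": 0, "dz": 0, "ax": 0, "ay": 0, "az": 0}, {"dx": 0, "dy": 0, "dz": 0, "ax": 0, "ay": 0, "az": 0}, {"dx": 0, "dy": 0, "dz": 0, "ax": 0, "ay": 0, "az": 0}], fingers=1, newtons=25)

```text
time_s: 3.82
tool_pos: [0.507, -0.2656, 0.0854]
ee_rot: [[0.326, 0.945, -0.0], [0.945, -0.326, 0.0], [0.0, -0.0, -1.0]]
ft_force: [-0.2, -0.9, 0.2]
grip_width: 0.193
gripper_force: 0.0
```

Emit:
apply_moves(steps=[{"dx": 0, "dy": 0, "dz": 0, "ax": 0, "ay": 0, "az": 0}, {"dx": 0, "dy": 0, "dz": 0, "ax": 0, "ay": 0, "az": 0}, {"dx": 0, "dy": 0, "dz": 0, "ax": 0, "ay": 0, "az": 0}, {"dx": 0, "dy": 0, "dz": 0, "ax": 0, "ay": 0, "az": 0}])

```text
time_s: 4.15
tool_pos: [0.507, -0.2656, 0.0854]
ee_rot: [[0.326, 0.945, -0.0], [0.945, -0.326, 0.0], [0.0, -0.0, -1.0]]
ft_force: [-0.0, 0.8, 0.4]
grip_width: 0.149
gripper_force: 25.0
```

Emit:
apply_moves(steps=[{"dx": 0, "dy": 0, "dz": -2, "ax": 0, "ay": 0, "az": 0}, {"dx": 0, "dy": 0, "dz": -5, "ax": 0, "ay": 0, "az": 0}, {"dx": 0, "dy": 0, "dz": -8, "ax": 0, "ay": 0, "az": 0}, {"dx": 3, "dy": -1.3, "dz": -8, "ax": 0, "ay": 0, "az": 0}, {"dx": 6, "dy": -2.6, "dz": -8, "ax": 0, "ay": 0, "az": 0}, {"dx": 9, "dy": -3.9, "dz": -8, "ax": 0, "ay": 0, "az": 0}, {"dx": 12, "dy": -5.2, "dz": -8, "ax": 0, "ay": 0, "az": 0}, {"dx": 14, "dy": -6.1, "dz": -8, "ax": 0, "ay": 0, "az": 0}, {"dx": 14.8, "dy": -6.4, "dz": -7, "ax": 0, "ay": 0, "az": 0}, {"dx": 14.8, "dy": -6.4, "dz": -6, "ax": 0, "ay": 0, "az": 0}, {"dx": 14.8, "dy": -6.4, "dz": -5.3, "ax": 0, "ay": 0, "az": 0}, {"dx": 14.8, "dy": -6.4, "dz": -5.3, "ax": 0, "ay": 0, "az": 0}])

```text
time_s: 5.15
tool_pos: [0.4937, -0.1058, 0.137]
ee_rot: [[0.327, 0.945, -0.003], [0.945, -0.327, -0.0], [-0.001, -0.002, -1.0]]
ft_force: [-0.5, -0.4, -0.5]
grip_width: 0.151
gripper_force: 25.0
```

Run:
```python
from h import *
cs,ct=cam("scene"),cam("top"); o=env.get_obs(); print(o["tool_pos"],o["ft_force"],o["grip_width"])
im=[cv2.resize(x,(400,400),interpolation=cv2.INTER_CUBIC) for x in(cs["frame"][125:185,175:235],ct["frame"][170:240,285:355])]
cv2.imwrite("pics/g2.png",np.hstack(im))
t=o["tool_pos"]; print("expected tip px",proj(cs,[t[0],t[1],t[2]-.0755]), "button top px",proj(cs,[.4945,-.105,.042]))
```

```text
[ 0.49450095 -0.10650925  0.13813633] [ 0.83337616 -0.11518691  0.17740073] 0.14865584437627802
expected tip px (np.float64(203.7920432624581), np.float64(160.54281383367336)) button top px (np.float64(204.82630964361), np.float64(166.83572745856935))
```

View pics/g2.png

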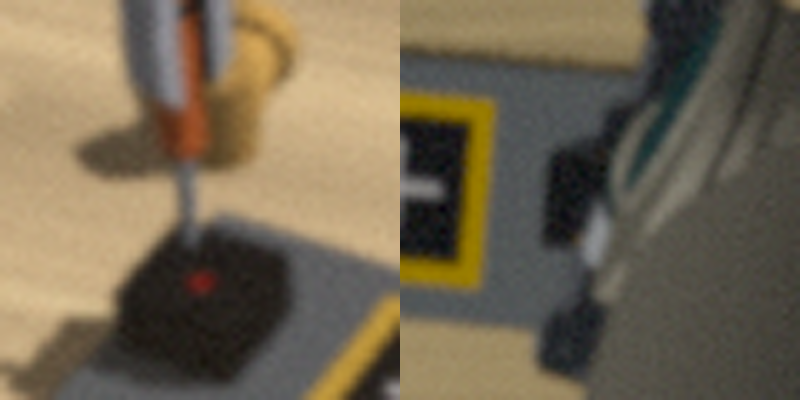

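The stylus tip is at crop (190,243), within a pixel of where I expected it. The red button is at (202,283), directly below.

Emit:
apply_moves(steps=[{"dx": 0.15, "dy": 0, "dz": 0.7, "ax": 0, "ay": 0, "az": 0}, {"dx": 0.15, "dy": 0, "dz": 1.4, "ax": 0, "ay": 0, "az": 0}, {"dx": 0.15, "dy": 0, "dz": 2.0, "ax": 0, "ay": 0, "az": 0}, {"dx": 0.15, "dy": 0, "dz": 2.3, "ax": 0, "ay": 0, "az": 0}, {"dx": 0.15, "dy": 0, "dz": 2.5, "ax": 0, "ay": 0, "az": 0}, {"dx": 0.15, "dy": 0, "dz": 2.6, "ax": 0, "ay": 0, "az": 0}, {"dx": 0.15, "dy": 0, "dz": 2.6, "ax": 0, "ay": 0, "az": 0}])

```text
time_s: 5.83
tool_pos: [0.4952, -0.1037, 0.1125]
ee_rot: [[0.326, 0.945, -0.0], [0.945, -0.326, -0.0], [-0.0, -0.0, -1.0]]
ft_force: [-1.5, -0.4, 2.3]
grip_width: 0.15
gripper_force: 25.0
```

Emit:
apply_moves(steps=[{"dx": 0, "dy": 0, "dz": 0.1, "ax": 0, "ay": 0, "az": 0}, {"dx": 0, "dy": 0, "dz": 0.2, "ax": 0, "ay": 0, "az": 0}, {"dx": 0, "dy": 0, "dz": 0.3, "ax": 0, "ay": 0, "az": 0}, {"dx": 0, "dy": 0, "dz": 0.3, "ax": 0, "ay": 0, "az": 0}])

```text
time_s: 6.17
tool_pos: [0.4953, -0.1038, 0.1113]
ee_rot: [[0.326, 0.945, 0.001], [0.945, -0.326, 0.001], [0.001, 0.001, -1.0]]
ft_force: [-4.6, 0.2, 18.8]
grip_width: 0.151
gripper_force: 25.0
```

Emit:
apply_moves(steps=[{"dx": 0, "dy": 0, "dz": -2, "ax": 0, "ay": 0, "az": 0}, {"dx": 0, "dy": 0, "dz": -4, "ax": 0, "ay": 0, "az": 0}, {"dx": 0, "dy": 0, "dz": -5.6, "ax": 0, "ay": 0, "az": 0}, {"dx": -3, "dy": 1.3, "dz": -5.6, "ax": 0, "ay": 0, "az": 0}, {"dx": -6, "dy": 2.6, "dz": -5.6, "ax": 0, "ay": 0, "az": 0}, {"dx": -9, "dy": 3.9, "dz": -5.6, "ax": 0, "ay": 0, "az": 0}, {"dx": -12, "dy": 5.2, "dz": -5.6, "ax": 0, "ay": 0, "az": 0}, {"dx": -14, "dy": 6.0, "dz": -5.6, "ax": 0, "ay": 0, "az": 0}, {"dx": -14.95, "dy": 6.4, "dz": -5.6, "ax": 0, "ay": 0, "az": 0}, {"dx": -14.95, "dy": 6.4, "dz": -4, "ax": 0, "ay": 0, "az": 0}, {"dx": -14.95, "dy": 6.4, "dz": -3.0, "ax": 0, "ay": 0, "az": 0}, {"dx": -14.95, "dy": 6.4, "dz": -3.0, "ax": 0, "ay": 0, "az": 0}])

```text
time_s: 7.17
tool_pos: [0.5057, -0.2632, 0.1371]
ee_rot: [[0.325, 0.946, -0.004], [0.946, -0.325, 0.003], [0.002, -0.005, -1.0]]
ft_force: [-0.6, 0.6, -1.4]
grip_width: 0.148
gripper_force: 25.0
```

Run:
```python
from h import *
cs=cam("scene"); o=env.get_obs(); print(o["tool_pos"],o["ft_force"],o["grip_width"])
cv2.imwrite("pics/g3.png",cv2.resize(cs["frame"][110:180,110:180],(560,560),interpolation=cv2.INTER_CUBIC))
t=o["tool_pos"]; print("exp tip crop px",(np.array(proj(cs,[t[0],t[1],t[2]-.0755]))-110)*8,"hole",(np.array(proj(cs,[.507,-.266,.055]))-110)*8)
```

```text
[ 0.5062883 -0.2635098  0.1381326] [-0.3459032   0.43008625 -0.23903205] 0.14515546589418077
exp tip crop px [294.20918012 320.93249187] hole [290.0033884  338.90214051]
```

View pics/g3.png

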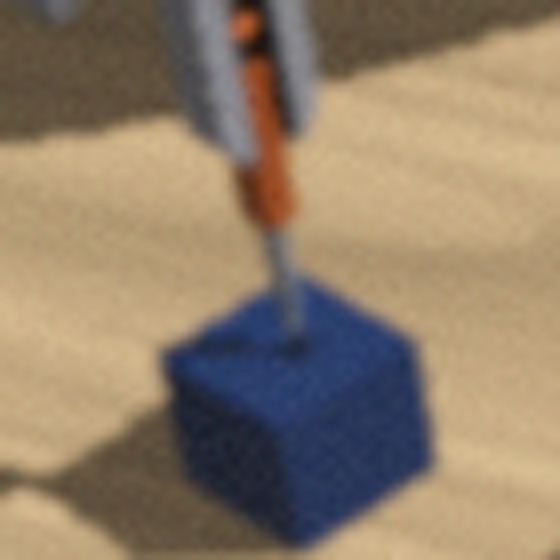

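The tip hangs just above the hole, at crop (293,335). The TCP is 2 mm off the pick-up pose, so I'll correct it before inserting.

Emit:
apply_moves(steps=[{"dx": -0.2, "dy": 0.1, "dz": 0, "ax": 0, "ay": 0, "az": 0}, {"dx": -0.2, "dy": 0.1, "dz": 0, "ax": 0, "ay": 0, "az": 0}, {"dx": -0.2, "dy": 0.1, "dz": 0, "ax": 0, "ay": 0, "az": 0}])

```text
time_s: 7.47
tool_pos: [0.5079, -0.2677, 0.1401]
ee_rot: [[0.325, 0.946, 0.001], [0.946, -0.325, -0.0], [-0.0, 0.001, -1.0]]
ft_force: [0.5, -0.3, 0.5]
grip_width: 0.148
gripper_force: 25.0
```

Emit:
apply_moves(steps=[{"dx": 0, "dy": 0, "dz": 0, "ax": 0, "ay": 0, "az": 0}, {"dx": 0, "dy": 0, "dz": 0, "ax": 0, "ay": 0, "az": 0}])

```text
time_s: 7.63
tool_pos: [0.5076, -0.2678, 0.1399]
ee_rot: [[0.326, 0.945, 0.001], [0.945, -0.326, -0.0], [0.0, 0.001, -1.0]]
ft_force: [-0.0, 0.3, -0.1]
grip_width: 0.143
gripper_force: 25.0
```

Emit:
apply_moves(steps=[{"dx": 0.2, "dy": 0, "dz": 0, "ax": 0, "ay": 0, "az": 0}, {"dx": 0.2, "dy": 0, "dz": 0, "ax": 0, "ay": 0, "az": 0}, {"dx": 0.2, "dy": 0, "dz": 0, "ax": 0, "ay": 0, "az": 0}, {"dx": 0.2, "dy": 0, "dz": 0.7, "ax": 0, "ay": 0, "az": 0}, {"dx": 0.2, "dy": 0, "dz": 1.2, "ax": 0, "ay": 0, "az": 0}, {"dx": 0.2, "dy": 0, "dz": 1.5, "ax": 0, "ay": 0, "az": 0}, {"dx": 0.2, "dy": 0, "dz": 1.5, "ax": 0, "ay": 0, "az": 0}])

```text
time_s: 8.22
tool_pos: [0.5073, -0.2656, 0.1233]
ee_rot: [[0.326, 0.945, -0.002], [0.945, -0.326, 0.001], [0.0, -0.002, -1.0]]
ft_force: [-0.6, 0.0, -1.0]
grip_width: 0.15
gripper_force: 25.0
```

Emit:
apply_moves(steps=[{"dx": 0, "dy": 0, "dz": 0.6, "ax": 0, "ay": 0, "az": 0}, {"dx": 0, "dy": 0, "dz": 1.2, "ax": 0, "ay": 0, "az": 0}, {"dx": 0, "dy": 0, "dz": 1.8, "ax": 0, "ay": 0, "az": 0}, {"dx": 0, "dy": 0, "dz": 2.4, "ax": 0, "ay": 0, "az": 0}, {"dx": 0, "dy": 0, "dz": 3.0, "ax": 0, "ay": 0, "az": 0}, {"dx": 0, "dy": 0, "dz": 3.4, "ax": 0, "ay": 0, "az": 0}, {"dx": 0, "dy": 0, "dz": 3.6, "ax": 0, "ay": 0, "az": 0}, {"dx": 0, "dy": 0, "dz": 3.6, "ax": 0, "ay": 0, "az": 0}])

```text
time_s: 8.88
tool_pos: [0.5077, -0.2659, 0.0879]
ee_rot: [[0.326, 0.945, -0.001], [0.945, -0.326, 0.0], [0.0, -0.001, -1.0]]
ft_force: [-0.3, 0.8, -0.4]
grip_width: 0.144
gripper_force: 25.0
```

Another 2 mm down, then open.

Emit:
apply_moves(steps=[{"dx": 0, "dy": 0, "dz": 0.1, "ax": 0, "ay": 0, "az": 0}, {"dx": 0, "dy": 0, "dz": 0.2, "ax": 0, "ay": 0, "az": 0}, {"dx": 0, "dy": 0, "dz": 0.2, "ax": 0, "ay": 0, "az": 0}])

```text
time_s: 9.13
tool_pos: [0.5081, -0.2661, 0.0865]
ee_rot: [[0.326, 0.945, 0.0], [0.945, -0.326, -0.0], [-0.0, 0.0, -1.0]]
ft_force: [-0.6, 0.9, -0.9]
grip_width: 0.149
gripper_force: 25.0
```

Emit:
apply_moves(steps=[{"dx": 0, "dy": 0, "dz": 0, "ax": 0, "ay": 0, "az": 0}, {"dx": 0, "dy": 0, "dz": 0, "ax": 0, "ay": 0, "az": 0}, {"dx": 0, "dy": 0, "dz": 0, "ax": 0, "ay": 0, "az": 0}, {"dx": 0, "dy": 0, "dz": 0, "ax": 0, "ay": 0, "az": 0}, {"dx": 0, "dy": 0, "dz": 0, "ax": 0, "ay": 0, "az": 0}, {"dx": 0, "dy": 0, "dz": 0, "ax": 0, "ay": 0, "az": 0}, {"dx": 0, "dy": 0, "dz": -3, "ax": 0, "ay": 0, "az": 0}, {"dx": 0, "dy": 0, "dz": -6, "ax": 0, "ay": 0, "az": 0}, {"dx": 0, "dy": 0, "dz": -9, "ax": 0, "ay": 0, "az": 0}, {"dx": 0, "dy": 0, "dz": -12, "ax": 0, "ay": 0, "az": 0}], fingers=-0.3)

```text
time_s: 9.97
tool_pos: [0.5076, -0.2659, 0.2077]
ee_rot: [[0.326, 0.945, -0.001], [0.945, -0.326, 0.0], [-0.0, -0.001, -1.0]]
ft_force: [0.1, -0.1, 0.4]
grip_width: 0.653
gripper_force: 0.0
```

Run:
```python
from h import *
cs=cam("scene"); o=env.get_obs(); print(o["tool_pos"],o["ft_force"],o["grip_width"],o["ee_rot"].round(3).tolist(),o["joint_positions"].round(2))
cv2.imwrite("pics/g4.png",cv2.resize(cs["frame"][100:240,110:395],(800,393),interpolation=cv2.INTER_CUBIC))
```

```text
[ 0.51075828 -0.26816566  0.2135275 ] [ 1.33846204 -0.32451196  4.12887139] 0.6502325583812595 [[0.326, 0.945, 0.009], [0.945, -0.326, -0.004], [-0.001, 0.009, -1.0]] [ 0.14  0.55  0.47  1.74 -0.3   0.92  0.39]
```

View pics/g4.png

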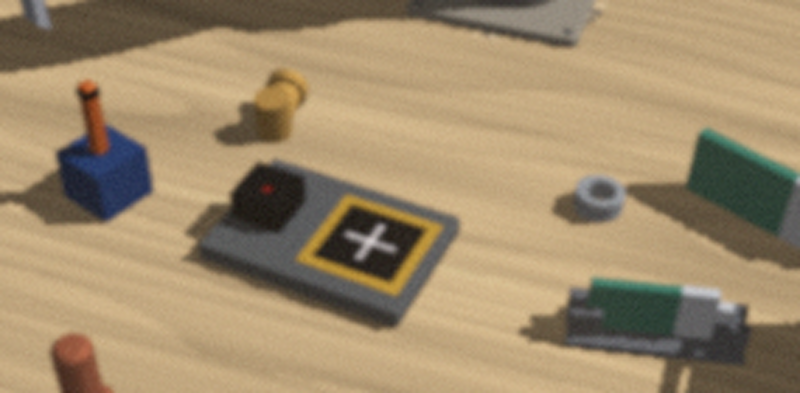

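The stylus is back home at crop (95,115), and the button and bystanders are undisturbed. Next is the glass.

Emit:
apply_moves(steps=[{"dx": 49.0, "dy": -16.2, "dz": 0, "ax": 0, "ay": 0, "az": -30.8}, {"dx": 49.0, "dy": -16.2, "dz": 0, "ax": 0, "ay": 0, "az": -30.8}, {"dx": 49.0, "dy": -16.2, "dz": 0, "ax": 0, "ay": 0, "az": -30.8}, {"dx": 49.0, "dy": -16.2, "dz": 0, "ax": 0, "ay": 0, "az": -30.8}, {"dx": 49.0, "dy": -16.2, "dz": 0, "ax": 0, "ay": 0, "az": -30.8}, {"dx": 49.0, "dy": -16.2, "dz": 0, "ax": 0, "ay": 0, "az": -30.8}, {"dx": 49.0, "dy": -16.2, "dz": 0, "ax": 0, "ay": 0, "az": -30.8}, {"dx": 49.0, "dy": -16.2, "dz": 0, "ax": 0, "ay": 0, "az": -30.8}, {"dx": 49.0, "dy": -16.2, "dz": 0, "ax": 0, "ay": 0, "az": -30.8}, {"dx": 49.0, "dy": -16.2, "dz": 0, "ax": 0, "ay": 0, "az": -30.8}, {"dx": 49.0, "dy": -16.2, "dz": 0, "ax": 0, "ay": 0, "az": -30.8}, {"dx": 49.0, "dy": -16.2, "dz": 0, "ax": 0, "ay": 0, "az": -30.8}])

```text
time_s: 11.02
tool_pos: [0.514, 0.236, 0.2065]
ee_rot: [[-0.204, 0.979, 0.0], [0.979, 0.204, 0.0], [0.0, 0.0, -1.0]]
ft_force: [0.2, -0.2, -0.4]
grip_width: 0.655
gripper_force: 0.0
```

Emit:
apply_moves(steps=[{"dx": 0, "dy": 0, "dz": 0, "ax": 0, "ay": 0, "az": 0}, {"dx": 0, "dy": 0, "dz": 3, "ax": 0, "ay": 0, "az": 0}, {"dx": 0, "dy": 0, "dz": 6, "ax": 0, "ay": 0, "az": 0}, {"dx": 0, "dy": 0, "dz": 9, "ax": 0, "ay": 0, "az": 0}, {"dx": 0, "dy": 0, "dz": 10.5, "ax": 0, "ay": 0, "az": 0}, {"dx": 0, "dy": 0, "dz": 10.5, "ax": 0, "ay": 0, "az": 0}, {"dx": 0, "dy": 0, "dz": 10.5, "ax": 0, "ay": 0, "az": 0}])

```text
time_s: 11.6
tool_pos: [0.5141, 0.2334, 0.101]
ee_rot: [[-0.204, 0.979, -0.001], [0.979, 0.204, -0.001], [-0.001, -0.001, -1.0]]
ft_force: [1.0, 0.3, 0.6]
grip_width: 0.653
gripper_force: 0.0
```

Run:
```python
from h import *
cs,ct=cam("scene"),cam("top"); o=env.get_obs(); print(o["tool_pos"],o["ft_force"],o["grip_width"],o["ee_rot"].round(3).tolist(),o["joint_positions"].round(2))
R,t=o["ee_rot"],o["tool_pos"]; print("delta to (515,250,24) in tool cm",(R.T@(np.array([.515,.250,.024])-t)*100).round(2))
im=[cv2.resize(x,(400,400),interpolation=cv2.INTER_CUBIC) for x in(cs["frame"][165:245,300:380],ct["frame"][160:240,160:240])]
cv2.imwrite("pics/g5.png",np.hstack(im))
print("cross",ray(cs,242.2,185.9,.02))
# housing centres & cross by white pixels in yellow frame
for c,n,(u0,u1,v0,v1) in((cs,"s",(215,275,165,205)),):
    f=c["frame"]; H=cv2.cvtColor(f,cv2.COLOR_BGR2HSV).astype(int); m=np.zeros(f.shape[:2],bool); m[v0:v1,u0:u1]=1
    y=m&(H[...,0]>18)&(H[...,0]<32)&(H[...,1]>140)&(H[...,2]>90); v,u=np.nonzero(y)
    P=np.array([ray(c,a,b,.02)[:2] for a,b in zip(u,v)]); print("yellow",cv2.minAreaRect((P*1000).astype(np.float32)))
```

```text
[0.51540191 0.23410651 0.10265729] [ 0.06032381  0.64279381 -0.03872637] 0.6488010272827271 [[-0.204, 0.979, 0.002], [0.979, 0.204, 0.001], [0.0, 0.002, -1.0]] [-0.64  0.66  0.25  1.86 -0.25  0.65 -0.03]
delta to (515,250,24) in tool cm [1.56 0.27 7.87]
cross [0.50731163 0.00228349 0.02      ]
yellow ((508.6240539550781, 1.1327438354492188), (98.6637191772461, 98.21324920654297), 83.67810821533203)
```

View pics/g5.png

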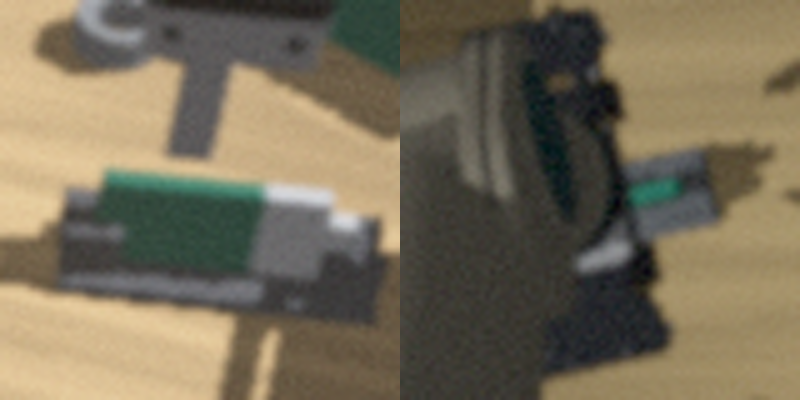

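The right end of the glass, white with the notch, is at crop (345,225) in the scene view. One finger's tip is at (190,155).

Run:
```python
from h import *
cs,ct=cam("scene"),cam("top")
for p in([.545,.240,.103],[.485,.228,.103]): print((np.array(proj(cs,p))-[300,165])*5,(np.array(proj(ct,p))-160)*5)
print("top cross",ray(ct,283.5,202.2,.02))
```

```text
[187.42506421 147.15093575] [196.18777068 145.35556329]
[185.33598226  56.08912323] [218.7349133 250.880237 ]
top cross [ 0.50443358 -0.00054936  0.02      ]
```

Emit:
apply_moves(steps=[{"dx": 1.6, "dy": 0.2, "dz": 1, "ax": 0, "ay": 0, "az": 0}, {"dx": 1.6, "dy": 0.2, "dz": 3, "ax": 0, "ay": 0, "az": 0}, {"dx": 1.6, "dy": 0.2, "dz": 5, "ax": 0, "ay": 0, "az": 0}, {"dx": 1.6, "dy": 0.2, "dz": 6.5, "ax": 0, "ay": 0, "az": 0}, {"dx": 1.6, "dy": 0.2, "dz": 7.5, "ax": 0, "ay": 0, "az": 0}, {"dx": 1.6, "dy": 0.2, "dz": 7.7, "ax": 0, "ay": 0, "az": 0}, {"dx": 1.6, "dy": 0.2, "dz": 7.7, "ax": 0, "ay": 0, "az": 0}])

```text
time_s: 12.38
tool_pos: [0.5128, 0.2507, 0.024]
ee_rot: [[-0.205, 0.979, -0.001], [0.979, 0.205, -0.0], [0.0, -0.001, -1.0]]
ft_force: [-1.0, 1.0, -0.1]
grip_width: 0.653
gripper_force: 0.0
```

Emit:
apply_moves(steps=[{"dx": 0, "dy": 0, "dz": 0, "ax": 0, "ay": 0, "az": 0}, {"dx": 0, "dy": 0, "dz": 0, "ax": 0, "ay": 0, "az": 0}, {"dx": 0, "dy": 0, "dz": 0, "ax": 0, "ay": 0, "az": 0}, {"dx": 0, "dy": 0, "dz": 0, "ax": 0, "ay": 0, "az": 0}, {"dx": 0, "dy": 0, "dz": 0, "ax": 0, "ay": 0, "az": 0}, {"dx": 0, "dy": 0, "dz": 0, "ax": 0, "ay": 0, "az": 0}, {"dx": 0, "dy": 0, "dz": 0, "ax": 0, "ay": 0, "az": 0}, {"dx": 0, "dy": 0, "dz": 0, "ax": 0, "ay": 0, "az": 0}, {"dx": 0, "dy": 0, "dz": 0, "ax": 0, "ay": 0, "az": 0}, {"dx": 0, "dy": 0, "dz": 0, "ax": 0, "ay": 0, "az": 0}, {"dx": 0, "dy": 0, "dz": 0, "ax": 0, "ay": 0, "az": 0}, {"dx": 0, "dy": 0, "dz": 0, "ax": 0, "ay": 0, "az": 0}], fingers=1, newtons=35)

```text
time_s: 13.38
tool_pos: [0.5142, 0.2503, 0.0246]
ee_rot: [[-0.204, 0.979, 0.002], [0.979, 0.204, 0.001], [0.0, 0.002, -1.0]]
ft_force: [3.6, 1.1, -1.6]
grip_width: 0.104
gripper_force: 35.0
```

Emit:
apply_moves(steps=[{"dx": 0, "dy": 0, "dz": -0.7, "ax": 0, "ay": 0, "az": 0}, {"dx": 0, "dy": 0, "dz": -1.5, "ax": 0, "ay": 0, "az": 0}, {"dx": 0, "dy": 0, "dz": -3, "ax": 0, "ay": 0, "az": 0}, {"dx": 0, "dy": 0, "dz": -5, "ax": 0, "ay": 0, "az": 0}, {"dx": 0, "dy": 0, "dz": -7, "ax": 0, "ay": 0, "az": 0}, {"dx": 0, "dy": 0, "dz": -10, "ax": 0, "ay": 0, "az": 0}, {"dx": 0, "dy": 0, "dz": -13, "ax": 0, "ay": 0, "az": 0}, {"dx": 0, "dy": 0, "dz": -16, "ax": 0, "ay": 0, "az": 0}, {"dx": 0, "dy": 0, "dz": -19, "ax": 0, "ay": 0, "az": 0}, {"dx": 0, "dy": 0, "dz": -20, "ax": 0, "ay": 0, "az": 0}, {"dx": 0, "dy": 0, "dz": -20, "ax": 0, "ay": 0, "az": 0}])

```text
time_s: 14.3
tool_pos: [0.5134, 0.2504, 0.2266]
ee_rot: [[-0.204, 0.979, 0.002], [0.979, 0.204, 0.002], [0.001, 0.003, -1.0]]
ft_force: [0.2, 0.0, -1.7]
grip_width: 0.107
gripper_force: 35.0
```

Run:
```python
from h import *
cs=cam("scene"); o=env.get_obs(); print(o["tool_pos"],o["ft_force"],o["grip_width"],o["gripper_force"],o["joint_positions"].round(2))
cv2.imwrite("pics/g6.png",cv2.resize(cs["frame"][110:240,270:400],(500,500),interpolation=cv2.INTER_CUBIC))
R,t=o["ee_rot"],o["tool_pos"]; print("to (.55,-.04,.224) cm",(R.T@(np.array([.55,-.04,.224])-t)*100).round(1))
```

```text
[0.51225797 0.24999889 0.22450735] [-0.37360431  0.41210873 -2.23046644] 0.10660452747459541 34.999412298202515 [-0.71  0.51  0.32  1.73 -0.19  0.94 -0.11]
to (.55,-.04,.224) cm [-29.2  -2.2   0. ]
```

View pics/g6.png

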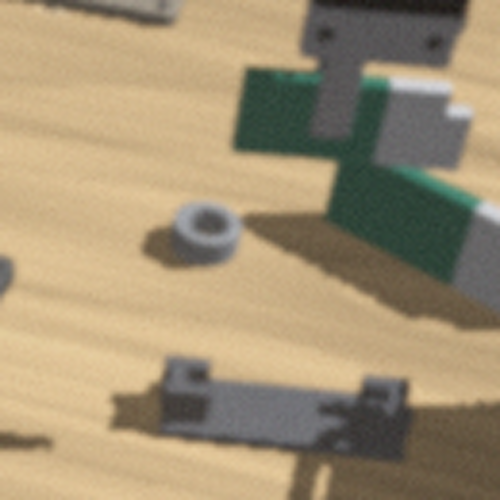

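The glass is held by its clear part (finger at crop (333,100), frosted boundary at 382) and is out of the rack. The notch is at upper right (460,110) and no label shows on this side, so the label faces the robot.

Emit:
apply_moves(steps=[{"dx": -3, "dy": -0.2, "dz": 0, "ax": 0, "ay": 0, "az": 1}, {"dx": -6, "dy": -0.4, "dz": 0, "ax": 0, "ay": 0, "az": 2}, {"dx": -9, "dy": -0.7, "dz": 0, "ax": 0, "ay": 0, "az": 3}, {"dx": -12, "dy": -0.9, "dz": 0, "ax": 0, "ay": 0, "az": 4}, {"dx": -15, "dy": -1.1, "dz": 0, "ax": 0, "ay": 0, "az": 5}, {"dx": -18, "dy": -1.4, "dz": 0, "ax": 0, "ay": 0, "az": 6}, {"dx": -21, "dy": -1.6, "dz": 0, "ax": 0, "ay": 0, "az": 7}, {"dx": -24, "dy": -1.8, "dz": 0, "ax": 0, "ay": 0, "az": 9}, {"dx": -27, "dy": -2.0, "dz": 0, "ax": 0, "ay": 0, "az": 10}, {"dx": -28.5, "dy": -2.1, "dz": 0, "ax": 0, "ay": 0, "az": 11}, {"dx": -29.2, "dy": -2.2, "dz": 0, "ax": 0, "ay": 0, "az": 12}, {"dx": -29.2, "dy": -2.2, "dz": 0, "ax": 0, "ay": 0, "az": 12}])

```text
time_s: 15.35
tool_pos: [0.5501, -0.0413, 0.2231]
ee_rot: [[0.007, 1.0, -0.003], [1.0, -0.007, -0.0], [-0.0, -0.003, -1.0]]
ft_force: [-0.3, 0.6, -0.7]
grip_width: 0.104
gripper_force: 35.0
```

Emit:
apply_moves(steps=[{"dx": 0, "dy": 0, "dz": 0, "ax": 4, "ay": 0, "az": 0}, {"dx": 0, "dy": 0, "dz": 0, "ax": 8, "ay": 0, "az": 0}, {"dx": 0, "dy": 0, "dz": 0, "ax": 12, "ay": 0, "az": 0}, {"dx": 0, "dy": 0, "dz": 0, "ax": 16, "ay": 0, "az": 0}, {"dx": 0, "dy": 0, "dz": 0, "ax": 20, "ay": 0, "az": 0}, {"dx": 0, "dy": 0, "dz": 0, "ax": 24, "ay": 0, "az": 0}, {"dx": 0, "dy": 0, "dz": 0, "ax": 28, "ay": 0, "az": 0}, {"dx": 0, "dy": 0, "dz": 0, "ax": 32, "ay": 0, "az": 0}, {"dx": 0, "dy": 0, "dz": 0, "ax": 36, "ay": 0, "az": 0}, {"dx": 0, "dy": 0, "dz": 0, "ax": 39, "ay": 0, "az": 0}, {"dx": 0, "dy": 0, "dz": 0, "ax": 40, "ay": 0, "az": 0}, {"dx": 0, "dy": 0, "dz": 0, "ax": 40, "ay": 0, "az": 0}])

```text
time_s: 16.35
tool_pos: [0.5511, -0.0381, 0.2221]
ee_rot: [[0.001, 0.764, -0.645], [1.0, 0.0, 0.002], [0.002, -0.645, -0.764]]
ft_force: [0.0, 0.7, -1.0]
grip_width: 0.102
gripper_force: 35.0
```

```bash
cat > fin.py <<'E'
from h import *
from scipy.spatial.transform import Rotation as Rn
o=env.get_obs(); R,t=o["ee_rot"],o["tool_pos"]; print(t,o["ft_force"],o["grip_width"],R.round(3).tolist(),o["joint_positions"].round(2))
L=t+R@[.041,-.005,-.0094]; print("label",L.round(4),"normal angle from up",np.degrees(np.arccos(-R[2,1])))
th=np.radians(58); c,s=np.cos(th),np.sin(th); F=np.array([[0,c,-s],[1,0,0],[0,-s,-c]])
T=np.array([.5065,.001,.170])-F@[.041,-.005,-.0094]
print("rotvec",Rn.from_matrix(R.T@F).as_rotvec(degrees=True).round(1),"shift cm",(R.T@(T-t)*100).round(2))
print("shift keeping rot",(R.T@(np.array([.5065,.001,.170])-L)*100).round(2))
E
python3 fin.py
```

```text
[ 0.55109117 -0.03811465  0.2220832 ] [ 0.0173606   0.69889942 -1.02629831] 0.10235248371190127 [[0.001, 0.764, -0.645], [1.0, 0.0, 0.002], [0.002, -0.645, -0.764]] [-0.14  0.95  0.36  1.09 -0.18  1.84  0.2 ]
label [0.5534 0.0029 0.2326] normal angle from up 49.84224911170888
rotvec [17.8 -0.1  0. ] shift cm [-0.2   0.14  7.9 ]
shift keeping rot [-0.2   0.45  7.8 ]
```

Emit:
apply_moves(steps=[{"dx": 0, "dy": 0, "dz": 1.5, "ax": 0, "ay": 0, "az": 0}, {"dx": -0.1, "dy": 0, "dz": 3, "ax": 0, "ay": 0, "az": 0}, {"dx": -0.2, "dy": 0.1, "dz": 4.5, "ax": 2, "ay": 0, "az": 0}, {"dx": -0.2, "dy": 0.1, "dz": 6, "ax": 5, "ay": 0, "az": 0}, {"dx": -0.2, "dy": 0.1, "dz": 7, "ax": 8, "ay": 0, "az": 0}, {"dx": -0.2, "dy": 0.1, "dz": 7.7, "ax": 11, "ay": 0, "az": 0}, {"dx": -0.2, "dy": 0.1, "dz": 7.9, "ax": 14, "ay": 0, "az": 0}, {"dx": -0.2, "dy": 0.1, "dz": 7.9, "ax": 16.5, "ay": 0, "az": 0}, {"dx": -0.2, "dy": 0.1, "dz": 7.9, "ax": 17.8, "ay": 0, "az": 0}, {"dx": -0.2, "dy": 0.1, "dz": 7.9, "ax": 17.8, "ay": 0, "az": 0}, {"dx": -0.2, "dy": 0.1, "dz": 7.9, "ax": 17.8, "ay": 0, "az": 0}])

```text
time_s: 17.27
tool_pos: [0.5008, -0.0417, 0.163]
ee_rot: [[0.004, 0.532, -0.847], [1.0, -0.001, 0.004], [0.001, -0.847, -0.532]]
ft_force: [0.9, 0.8, -1.8]
grip_width: 0.104
gripper_force: 35.0
```

```bash
python3 fin.py
python3 - <<'E'
from h import *
cs,ct=cam("scene"),cam("top")
im=[cv2.resize(x,(400,400),interpolation=cv2.INTER_CUBIC) for x in(cs["frame"][110:230,170:290],ct["frame"][140:260,220:340])]
cv2.imwrite("pics/g7.png",np.hstack(im))
for p in([.5065,.001,.17],): print((np.array(proj(cs,p))-[170,110])*400/120,(np.array(proj(ct,p))-[220,140])*400/120)
# yellow label in top view, by depth
W=cloud(ct); H=cv2.cvtColor(ct["frame"],cv2.COLOR_BGR2HSV).astype(int)
m=(H[...,0]>18)&(H[...,0]<34)&(H[...,1]>100)&(W[...,2]>.13)&(W[...,2]<.22)
n,l,s,c=cv2.connectedComponentsWithStats(m.astype(np.uint8))
for i in range(1,n):
    if s[i,4]>8: print("yellow",s[i],c[i].round(1),np.nanmedian(W[l==i],0).round(4),ray(ct,*c[i],.17).round(4))
E
```

```text
[ 0.50083204 -0.04172441  0.16304759] [ 0.89941442  0.80137936 -1.84174064] 0.10415304268574511 [[0.004, 0.532, -0.847], [1.0, -0.001, 0.004], [0.001, -0.847, -0.532]] [-0.09  1.14  0.28  1.05 -0.13  1.98  0.18]
label [ 0.5063 -0.0008  0.1723] normal angle from up 32.157743987861885
rotvec [ 0.2 -0.2 -0. ] shift cm [0.17 0.21 0.09]
shift keeping rot [0.18 0.21 0.11]
[239.43866762  92.81305813] [216.43758846 200.08348876]
```

View pics/g7.png

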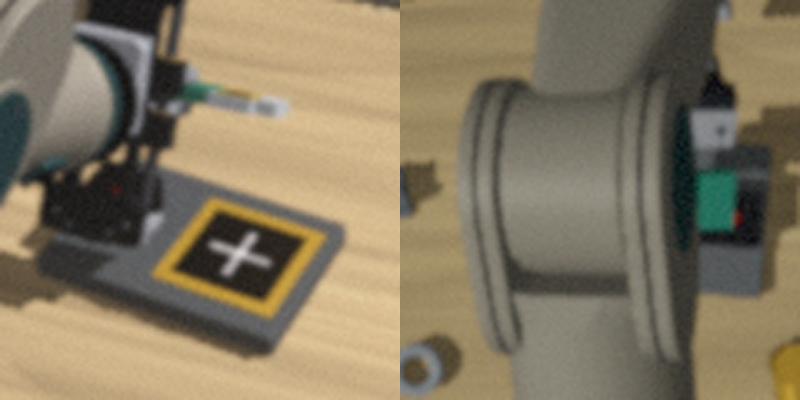

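The label shows as a yellow patch on the upper face at scene crop (235,97), close to the expected (239,93), with the glass held clear of the pad. Joint 6 is right at its limit, so I'll back the tilt off a few degrees.

Emit:
apply_moves(steps=[{"dx": 0.1, "dy": 0.1, "dz": 0, "ax": -2, "ay": 0, "az": 0}, {"dx": 0.15, "dy": 0.2, "dz": 0.1, "ax": -4, "ay": 0, "az": 0}, {"dx": 0.15, "dy": 0.2, "dz": 0.1, "ax": -6, "ay": 0, "az": 0}, {"dx": 0.15, "dy": 0.2, "dz": 0.1, "ax": -6, "ay": 0, "az": 0}, {"dx": 0.15, "dy": 0.2, "dz": 0.1, "ax": -6, "ay": 0, "az": 0}, {"dx": 0.15, "dy": 0.2, "dz": 0.1, "ax": -6, "ay": 0, "az": 0}, {"dx": 0.15, "dy": 0.2, "dz": 0.1, "ax": -6, "ay": 0, "az": 0}, {"dx": 0.15, "dy": 0.2, "dz": 0.1, "ax": -6, "ay": 0, "az": 0}])

```text
time_s: 18.03
tool_pos: [0.5012, -0.0406, 0.1607]
ee_rot: [[0.004, 0.618, -0.787], [1.0, -0.002, 0.003], [0.0, -0.787, -0.618]]
ft_force: [0.3, 0.7, -1.5]
grip_width: 0.104
gripper_force: 35.0
```

```bash
sed -i 's/radians(58)/radians(52)/' fin.py; python3 fin.py
python3 - <<'E'
from h import *
o=env.get_obs(); print(abs(o["joint_velocities"]).max()); cs=cam("scene"); f=cs["frame"]; H=cv2.cvtColor(f,cv2.COLOR_BGR2HSV).astype(int)
W=cloud(cs); m=(H[...,0]>15)&(H[...,0]<34)&(H[...,1]>110)&(W[...,2]>.13)&(W[...,2]<.22); m[:,:215]=0; m[:,275:]=0
v,u=np.nonzero(m); print(len(u),u.mean(),v.mean(),np.nanmedian(W[m],0),ray(cs,u.mean(),v.mean(),.17))
E
```

```text
[ 0.50121361 -0.04058746  0.16068462] [ 0.27601364  0.74464283 -1.49144499] 0.10411380943933486 [[0.004, 0.618, -0.787], [1.0, -0.002, 0.003], [0.0, -0.787, -0.618]] [-0.1   1.07  0.28  1.14 -0.13  1.86  0.17]
label [5.057e-01 4.000e-04 1.704e-01] normal angle from up 38.13944656455069
rotvec [ 0.1 -0.2 -0.1] shift cm [ 0.06  0.09 -0.05]
shift keeping rot [ 0.06  0.08 -0.04]
0.00235978364158751
0 nan nan [nan nan nan] [nan nan nan]<stdin>:4: RuntimeWarning: Mean of empty slice.
  ret = ret.dtype.type(ret / rcount)
  return np.nanmean(a, axis, out=out, keepdims=keepdims)
```

```bash
python3 -c "
from plant import env
print(env.hand_in())"
```

```text
the job is handed in; nothing more can be done
None
```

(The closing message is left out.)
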